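# Refit the snap-in filter cover of a microscope light base

## Task

Take the small mallet and knock the brass pin in the port of the white microscope light base fully home with it, then put the mallet back down on the table beside the base. Then fit the orange filter cover into the port: push it down until the catches snap, keep pressing until the sprung seat under it is squeezed firmly down, and finish like that, still pressing the cover down. Leave everything else on the table where it is.

Things in the scene. Friction and masses are not known exactly. Their poses are not given: they have to be found in the camera images.
- lightbase: white microscope light base, fixed slab 240 x 200 x 55 mm; place and yaw vary. Origin on the table below the port's centre; z up; the slab spans x -100 to +140, y -100 to +100 mm; 26 mm black knobs stick out 20 mm on both y sides at x = 60. A white collar (78 mm inside, 90 mm outside) round the port stands 24 mm above the slab (top 79 mm above the table).
- snap (a point): point on the port's axis level with the undersides of the four black sprung catches inside the collar, 69.5 mm above the table. Their noses leave a round opening of 54 mm; ramps above them widen it to 66 mm at 80 mm above the table.
- port (a point): centre of the round black sprung seat's top at rest, in the port, 60 mm above the table (on the port's axis)
- seat (a joint): the sprung seat (disc of 52 mm diameter) in the port: 0 = up, grows as it is pushed down, 0.004 m = fully down on its stop. Spring: 2 N to start moving, 2 N more per mm, 10 N at the stop. A cover that is snapped in but not pressed leaves it at about 0.001 to 0.002.
- pin (a joint): brass pin standing upright in the middle of the port: 0 = fully raised, 0.020 m = fully home on its stop. It sits tight (about 10 N to move it) and stays where it is driven; it starts at 0 to 0.005. While it stands proud the cover cannot go down. Home counts above 0.0185.
- pin_top (a point): centre of the pin's flat top, 12 mm diameter; 82 mm above the table when fully raised, 62 mm when home (then below the collar's edge, 2 mm above the seat)
- mallet: loose soft-faced mallet, 0.26 to 0.38 kg, standing on its lower face: upright round head 76 mm tall (34 mm diameter green faces, 30 mm steel middle), wooden handle 14 mm wide and 20 mm tall running level along the mallet's -x from 14 to 129 mm out, its middle 52 mm above the lower face. Origin = centre of the lower face; z up
- mallet_face (a point): centre of the mallet's lower striking face (same point as the mallet's origin)
- mallet_grip (a point): point in the middle of the handle, 45 mm from the head's axis, 52 mm above the lower face; grip across the mallet's y (14 mm)
- cover: loose orange filter cover standing on its black plug, 63 mm tall, 0.10 to 0.16 kg. Origin = centre of its underside, z up. Foot ring 48 mm across (z 0-8, hollow, 32 mm inside), snap lip 60 mm (z 8-11), neck 50 mm (z 11-26), orange plate 84 mm (z 26-31), black bar grip 46 mm along its x, 20 mm along y (z 31-63). Fits the port at any yaw.
- cover_lip (a point): centre of the snap lip's top face, 11 mm above the cover's underside; it must get below the catches. Lip meets the ramps with the underside some 8 mm above the resting seat; the push rises to some 12 to 18 N, suddenly drops about 3 mm above the seat, then the seat is met and the catches close when it is 1 to 2 mm down. Fully down, the underside is 4 mm below the port point.
- cover_grip (a point): point in the cover's bar grip, on its axis, 53 mm above the cover's underside (22 mm above the orange plate); grip across the cover's y (20 mm)
- goggles: orange-lensed safety glasses, about 140 x 130 x 52 mm, lying open beyond the light base; bystander
- slidebox: blue slide box with white lid, 90 x 120 x 36 mm; bystander; origin at the middle of its underside
- eyepiece: spare black eyepiece, 42 mm across at the foot, 68 mm tall, standing on its wide end; bystander; origin at the middle of its underside
- dish: closed clear round dish, 90 mm across, 14 mm tall; bystander; origin at the middle of its underside
- screwdriver: screwdriver with red handle, about 200 mm long, lying at the right side; bystander
- jar: jar with blue cap, 60 mm across, 85 mm tall; bystander; origin at the middle of its underside
Not all that is in view belongs to the job. Leave any pink or red look-alike of the cover alone.

How it is judged:
On the way, in this order (a step that is already met when the one before it is completed fails the run):
1. the pin is driven fully home by the mallet, with the mallet held in the gripper (value of joint pin above 0.0185 m and contact force between mallet and pin above 0.5 N and contact force between the fingers and mallet above 1 N).
2. the mallet is set down on the table and let go (height (world z) of mallet below 0.035 m and contact force between the fingers and mallet below 0.1 N and linear speed of mallet below 0.03 m/s), for 0.1 s.
3. the cover is snapped into the port (its lip is below the catches) (horizontal distance between cover and port below 0.004 m and angle between the z axis of cover and the z axis of lightbase, either way round below 0.08 rad and z of cover in the frame of port below -0.001 m), for 0.1 s.
At the end, for the whole second after the job is handed in: Gripper still pressing the cover (fingers on it over 3 N): cover snapped in the port, centred within 4 mm and square within 4.5 degrees, sprung seat squeezed at least 3 of its 4 mm; pin home (18.5 of 20 mm or more); mallet resting on the table, let go (all of step 2 and value of joint pin above 0.0185 m and horizontal distance between cover and port below 0.004 m and angle between the z axis of cover and the z axis of lightbase, either way round below 0.08 rad and z of cover in the frame of port below -0.002 m and value of joint seat above 0.003 m and contact force between the fingers and cover above 3 N and linear speed of cover below 0.02 m/s); the arm keeps its last pose, push and grip.
It fails at once if the fingers themselves push the pin (contact force between the fingers and pin above 2 N).
It fails at once if a bystander is shifted by more than 30 mm (distance of any of goggles, slidebox, eyepiece, dish, screwdriver, jar from where it was at the start of the episode above 0.03 m).
It also fails if it takes over 69 s, if anything falls off the work surface, if the arm or the gripper's body presses on something with over 40 N, if the wrist force passes 120 N, or if a joint passes its speed limit or range.

## Robot

A 6-joint arm with a two-finger parallel gripper is mounted at the origin on the work surface. World frame = base frame: x ahead of the robot, y to its left, z up, the work surface at z = 0. Lengths are in m, angles in rad, forces in N, time in s.
With the tool pointing down it reaches from about 0.35 to 0.975 m from the base axis. Payload 4.9 kg.
Tool frame: the origin (TCP) lies on the mounting face of the last link; the fingertips stand 173 mm ahead of it and the grasp point (between the pads) lies 155 mm ahead of it; z points along the fingers, y is the line along which they close (so a half turn about z gives the same grasp; the last joint's range is limited). The gripper opens to 85 mm and grips with 20 to 120 N. Pads are 22 mm wide; open, the fingers measure 114 mm over their backs; the gripper's body (76 mm by 85 mm) begins 54 mm behind the grasp point. The pads swing forward as they close: fully open they stand 13 mm farther back than shut.
Start: joints at [1.008, 0.053, 1.613, -0, 1.476, -0.119], TCP at [0.268, 0.564, 0.405] pointing down, gripper open.
Joint ranges: [-3.01, 3.01], [-1.01, 2.22], [0.06, 2.58], [-1.02, 4.17], [0.09, 2.62], [-3.14, 3.14]. Speed limits (rad/s): [2.57, 2.57, 3.14, 3.14, 3.14, 3.14].

## Interface

Orientations are given as a rotation vector (axis times angle).
In Python, from station import monitor, eyes, finish_job gives the robot as it stands. The module is installed in compiled form; this text tells all that it offers.
- The arm moves only by the tool step_arm, never from a script. Its argument "commands" is a list of rows, each a list of 3 entries, a list of its own where there are three numbers: the opening in per cent of the stroke, from 0 (shut) to 100 (fully open), then the shift along the tool's x, y, z in mm, then the turn about the tool's z in degrees. In form: [[hand, [x, y, z], yaw], ...]. A call has 1 to 12 rows; each row is the pose to reach, as a shift and turn from the pose commanded when the call began, along the tool's axes at that moment; what a row does not reach only later rows make up. A row lasts 1/8 s, in which the tool goes at most 62.5 mm and 10.7 degrees, less where a joint would pass 70% of its speed; a pose out of reach is approached as far as the arm can. A call with a gripper value outside its range is refused whole. The fingers move at their own pace and stop on an object; "squeeze" is the grip in N (left out, the last holds). Time passes only in rows, so rows that repeat a pose let the fingers close. It gives the time, the measured TCP pose, the force, the opening and the grip force at its end, in the units of the state.
- monitor.get_obs(): the state, without advancing time (a new reading comes with each control period).
- eyes.get_image(name): name is "side" or "top"; returns the picture (384x512x3 uint8, red, green, blue); there is no depth.
- eyes.camera_info(name): a dict with "camera_matrix" (3x3 intrinsics, pixels), "k1" (the pictures are not rectified: a ray, as slopes to the right and down, at radius r is drawn at 1 + k1 r^2 times it, then the intrinsics apply), "extrinsics" (4x4, takes a point from camera to world coordinates). Camera axes: x right, y down, z forward; pixel columns grow to the right and rows downward; lengths in m; the calibration is good to about 2 mm. A picture is of the moment at which its call begins. camera_info takes no time and is no camera call.
- finish_job(): hands the job in; it is judged then, once.
The state is a dict: "t": time; "q": joint angles; "dq": joint speeds; "effort": joint torques, N m; "tool_pos": TCP position; "tool_rot": TCP orientation; "contact_force": force on the tool from outside, world axes, zero at the start; "wrist_torque": the same for the moment, N m; "opening": finger opening in m; "grip_force": force on a finger pad.
Only numpy, scipy, OpenCV 4.12 (cv2) and the standard library are available. Lean on these libraries where they do the work, as an engineer would, in place of code of your own. Each camera call takes 0.05 s, during which the arm holds its last target. There are 200 camera calls.

## Working session

There is one attempt and no reset: what is moved stays moved. The work goes in short steps, Python scripts to look and compute and a tool call to move; the robot and the scene stay as the last step left them, time stands still between calls to the robot, and variables do not carry over. Pictures are saved under pics/ and viewed, at most 10 in all, crops included, and the job is handed in when it is done.

Besides the shell and the picture viewer there is one more tool, called as name([rows], argument=value, ...), one row to a line, values as JSON. step_arm: Moves the arm, as the interface text tells. Its arguments: {"type":"object","properties":{"commands":{"type":"array"},"squeeze":{"type":"number"}},"required":["commands"]}

```bash
mkdir -p pics
python3 - <<'E'
from station import monitor, eyes
import cv2,numpy as np
o=monitor.get_obs()
for k,v in o.items(): print(k,np.round(v,3))
for n in("top","side"):
    im=eyes.get_image(n); cv2.imwrite(f"pics/{n}0.png",im[...,::-1]); c=eyes.camera_info(n); print(n,c)
E
```

```text
t 0.0
q [ 1.008  0.053  1.614  0.     1.476 -0.119]
dq [-0.002  0.     0.     0.001  0.003  0.   ]
effort [ 1.0000e-03 -3.9366e+01 -3.7019e+01  0.0000e+00  7.0000e-03 -0.0000e+00]
tool_pos [0.268 0.564 0.403]
tool_rot [-6.910e-01 -3.064e+00  3.000e-03]
contact_force [ 0.099 -0.367  0.582]
wrist_torque [ 0.01  -0.035 -0.008]
grip_force 0.0
opening 0.085
top {'camera_matrix': array([[445.66509089,   0.        , 263.12364943],
       [  0.        , 445.66509089, 189.38173993],
       [  0.        ,   0.        ,   1.        ]]), 'k1': -0.09795150903294517, 'extrinsics': array([[ 0.00657051, -0.98271061,  0.18503156,  0.24476135],
       [-0.99996249, -0.00750117, -0.00433013,  0.02200023],
       [ 0.00564322, -0.18499617, -0.98272304,  1.51457569],
       [ 0.        ,  0.        ,  0.        ,  1.        ]])}
side {'camera_matrix': array([[361.7058578 ,   0.        , 252.94641262],
       [  0.        , 361.7058578 , 194.30501564],
       [  0.        ,   0.        ,   1.        ]]), 'k1': -0.08549403837371561, 'extrinsics': array([[ 0.98437499, -0.09789723,  0.14636261,  0.36088002],
       [-0.17598468, -0.57500311,  0.79899988, -0.85667433],
       [ 0.00593908, -0.81227308, -0.5832471 ,  0.75037636],
       [ 0.        ,  0.        ,  0.        ,  1.        ]])}
```

View pics/top0.png

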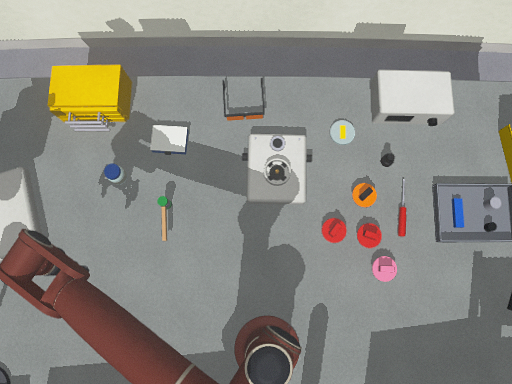

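View pics/side0.png

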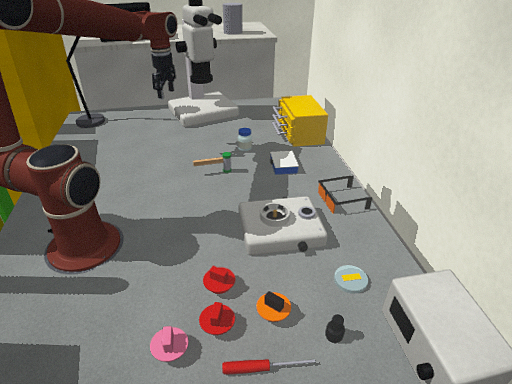

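```bash
cat > h.py <<'E'
import numpy as np,cv2
from station import monitor,eyes
from scipy.spatial.transform import Rotation as R
def ray(n,uv):
    c=eyes.camera_info(n);K=c["camera_matrix"];E=c["extrinsics"]
    p=cv2.undistortPoints(np.array(uv,float).reshape(-1,1,2),K,np.array([c["k1"],0,0,0,0.]))[:,0]
    return E[:3,3],np.c_[p,np.ones(len(p))]@E[:3,:3].T
def onz(n,uv,z):
    o,d=ray(n,uv); return o+d*((z-o[2])/d[:,2])[:,None]
def two(a,b):
    (o1,d1),(o2,d2)=ray("top",a),ray("side",b);d1,d2=d1[0],d2[0]
    s=np.linalg.lstsq(np.c_[d1,-d2],o2-o1,rcond=None)[0];p,q=o1+s[0]*d1,o2+s[1]*d2
    return (p+q)/2,np.linalg.norm(p-q)
def proj(n,P):
    c=eyes.camera_info(n);E=np.linalg.inv(c["extrinsics"])
    return cv2.projectPoints(np.atleast_2d(np.array(P,float)),cv2.Rodrigues(E[:3,:3])[0],E[:3,3],c["camera_matrix"],np.array([c["k1"],0,0,0,0.]))[0][:,0]
def blob(im,lo,hi,box):
    x0,y0,x1,y1=box;h=cv2.cvtColor(im[y0:y1,x0:x1],cv2.COLOR_RGB2HSV)
    m=cv2.inRange(h,lo,hi);n,l,s,c=cv2.connectedComponentsWithStats(m)
    i=1+np.argmax(s[1:,4]);v,u=np.where(l==i);return c[i]+[x0,y0],np.c_[u+x0,v+y0].astype(float)
E
cat > m.py <<'E'
from h import *
T,S=[cv2.imread(f"pics/{n}0.png")[...,::-1] for n in("top","side")]
gt,pg=blob(T,(50,100,40),(80,255,255),(145,185,180,215)); gs,ps=blob(S,(50,100,40),(80,255,255),(215,145,240,162))
print("green top",gt,len(pg),onz("top",[gt],.074),"two",gs,two(gt,gs))
ht,ph=blob(T,(8,70,90),(25,255,255),(150,200,180,250))
W=onz("top",ph,.062);c=W.mean(0);_,_,V=np.linalg.svd((W-c)[:,:2]);pr=(W-c)[:,:2]@V[0]
print("handle",len(ph),c,np.degrees(np.arctan2(V[0,1],V[0,0])),pr.min(),pr.max(),c[:2]+V[0]*pr.min(),c[:2]+V[0]*pr.max())
ot,po=blob(T,(8,150,120),(20,255,255),(345,175,385,215));os_,qo=blob(S,(8,150,120),(20,255,255),(250,285,300,325))
for n,p in(("top",po),("side",qo)):
    hull=cv2.convexHull(p.astype(np.float32))[:,0]; 
    w=onz(n,hull,.030).astype(np.float32)[:,:2];print(n,"cover circ",cv2.fitEllipse(w))
bt,pb=blob(T,(0,0,0),(180,255,75),(355,182,375,205));W=onz("top",pb,.063);c=W.mean(0);_,s,V=np.linalg.svd((W-c)[:,:2])
print("bar",len(pb),bt,c,np.degrees(np.arctan2(V[0,1],V[0,0])),s, onz("top",cv2.boxPoints(cv2.minAreaRect(pb.astype(np.float32))),.063)[:,:2])
crop=np.hstack([cv2.resize(T[120:210,235:320],None,fx=4,fy=4,interpolation=cv2.INTER_CUBIC),cv2.resize(S[190:280,225:335],None,fx=4,fy=4,interpolation=cv2.INTER_CUBIC)])
cv2.imwrite("pics/c1.png",crop[...,::-1])
E
python3 m.py
```

```text
green top [162.14285714 200.67532468] 77 [[0.47570249 0.34724338 0.074     ]] two [226.22 154.72] (array([0.47669101, 0.34834352, 0.06915412]), np.float64(0.00041801433828751717))
handle 151 [0.40062766 0.34128201 0.062     ] -175.81412089246248 -0.05940319017173575 0.05320196423947576 [0.45987239 0.34561799] [0.34756761 0.33739867]Traceback (most recent call last):
  File "m.py", line 11, in <module>
    w=onz(n,hull,.030).astype(np.float32)[:,:2];print(n,"cover circ",cv2.fitEllipse(w))
                                                                     ~~~~~~~~~~~~~~^^^
cv2.error: OpenCV(4.12.0) /io/opencv/modules/imgproc/src/shapedescr.cpp:356: error: (-215:Assertion failed) n >= 0 && (depth == CV_32F || depth == CV_32S) in function 'fitEllipseNoDirect'
```

```bash
sed -i 's/w=onz(n,hull,.030).astype(np.float32)\[:,:2\]/w=np.ascontiguousarray(onz(n,hull,.030)[:,:2].astype(np.float32))/' m.py; python3 m.py
```

```text
green top [162.14285714 200.67532468] 77 [[0.47570249 0.34724338 0.074     ]] two [226.22 154.72] (array([0.47669101, 0.34834352, 0.06915412]), np.float64(0.00041801433828751717))
handle 151 [0.40062766 0.34128201 0.062     ] -175.81412089246248 -0.05940319017173575 0.05320196423947576 [0.45987239 0.34561799] [0.34756761 0.33739867]
top cover circ ((0.5088825821876526, -0.3284474313259125), (0.08179008215665817, 0.08227714151144028), 45.182281494140625)
side cover circ ((0.5090828537940979, -0.3306768536567688), (0.08237969875335693, 0.08485408127307892), 157.95660400390625)
bar 72 [365.33333333 193.5       ] [ 0.5067294  -0.32489231  0.063     ] 134.19861805690545 [0.12006051 0.04060814] [[ 0.49641702 -0.30154136]
 [ 0.53055647 -0.33644038]
 [ 0.51874467 -0.34782565]
 [ 0.48470468 -0.31290224]]
```

View pics/c1.png

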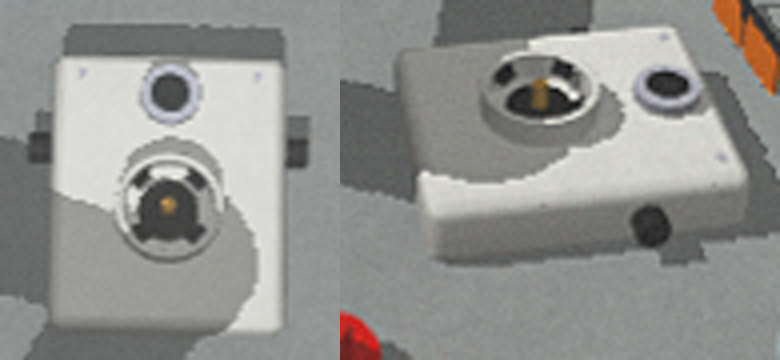

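```bash
cat > p.py <<'E'
from h import *
T,S=[cv2.imread(f"pics/{n}0.png")[...,::-1] for n in("top","side")]
bt,p=blob(T,(10,90,70),(30,255,255),(270,162,285,180)); bs,q=blob(S,(10,90,70),(30,255,255),(265,205,288,222))
print(bt,len(p),bs,len(q),q[:,1].min(),q[:,1].max(),onz("top",[bt],.079))
s=[q[q[:,1]<q[:,1].min()+2][:,0].mean(),q[:,1].min()+1]
print(s,two(bt,s))
C=lambda x,y:[x/4+235-.4,y/4+120-.4]
c=onz("top",[C(55,58),C(283,62),C(280,330),C(50,327)],.053);print(c)
print(onz("top",[C(116,209),C(222,209)],.079))
# collar ellipse from side: rim outer at crop left 481..601, top 50
D=lambda x,y:[(x-340)/4+225-.4,y/4+190-.4]
print(onz("side",[D(481,85),D(601,85)],.079))
for z in(.079,): 
  for P in ([.56,-.01],):pass
E
python3 p.py
```

```text
[276.61538462 170.61538462] 13 [274.5 213. ] 28 210.0 216.0 [[ 0.57851843 -0.02850661  0.079     ]]
[np.float64(274.5), np.float64(211.0)] (array([ 0.57899138, -0.02859225,  0.07616273]), np.float64(0.00036456665278057306))
[[ 0.71205994  0.06737967  0.053     ]
 [ 0.71026884 -0.12784667  0.053     ]
 [ 0.47798612 -0.12259664  0.053     ]
 [ 0.47911107  0.06849836  0.053     ]]
[[ 0.57398985  0.01448858  0.079     ]
 [ 0.57470004 -0.07309744  0.079     ]]
[[ 0.53478697 -0.02398796  0.079     ]
 [ 0.62345793 -0.039223    0.079     ]]
```

```bash
cat >> h.py <<'E'
def to(x,y,z,ydir=None,hand=None):
    "shift (mm) in tool axes from measured pose to a TCP point; yaw (deg) bringing tool y to world angle ydir"
    o=monitor.get_obs();M=R.from_rotvec(o["tool_rot"]).as_matrix()
    s=M.T@(np.array([x,y,z])-o["tool_pos"])*1000
    yw=None
    if ydir is not None:
        a=np.radians(ydir);d=M.T@[np.cos(a),np.sin(a),0];yw=(np.degrees(np.arctan2(-d[0],d[1]))+90)%180-90
    print("t",o["t"],"tcp",o["tool_pos"].round(4),"shift",s.round(1),"yaw",yw,"F",np.round(o["contact_force"],1),"open",round(o["opening"],4),"grip",o["grip_force"]);return s,yw
E
python3 - <<'E'
from h import *
M=R.from_rotvec(monitor.get_obs()["tool_rot"]).as_matrix();print(M.round(3))
a=np.radians(4.5);g=np.array([.476,.3478])-.038*np.array([np.cos(a),np.sin(a)]);print(g)
to(*g,.300,94.5);to(*g,.207,94.5)
E
```

```text
[[-0.903  0.429 -0.001]
 [ 0.429  0.903 -0.002]
 [ 0.    -0.002 -1.   ]]
[0.43811714 0.34481855]
t 0.1 tcp [0.2682 0.5643 0.4036] shift [-247.7 -125.   103.7] yaw -29.926288034309493 F [ 0.2  0.6 -0.3] open 0.0855 grip 0.0
t 0.1 tcp [0.2682 0.5643 0.4036] shift [-247.7 -124.9  196.7] yaw -29.926288034309493 F [ 0.2  0.6 -0.3] open 0.0855 grip 0.0
```

step_arm([
  [60, [-50, -25, 20], -10],
  [60, [-100, -50, 40], -20],
  [60, [-150, -75, 60], -30],
  [60, [-200, -100, 80], -30],
  [60, [-248, -125, 104], -30],
  [60, [-248, -125, 104], -30],
  [60, [-248, -125, 104], -30],
])

```text
t: 0.98
tool_pos: [0.4385, 0.3452, 0.3007]
tool_rot: [0.125, -3.139, -0.0]
contact_force: [-0.1, -0.6, -0.1]
opening: 0.0517
grip_force: 0.0
```

Run:
```python
from h import *
to(.4381,.3448,.207,94.5)
```

```text
t 0.975 tcp [0.4385 0.3452 0.3007] shift [ 0.4 -0.4 93.7] yaw 0.047510215362848385 F [-0.1 -0.6 -0.1] open 0.0517 grip 0.0
```

step_arm([
  [60, [0, 0, 40], 0],
  [60, [0, 0, 75], 0],
  [60, [0, 0, 93], 0],
  [60, [0, 0, 93], 0],
  [0, [0, 0, 93], 0],
  [0, [0, 0, 93], 0],
  [0, [0, 0, 93], 0],
  [0, [0, 0, 93], 0],
  [0, [0, 0, 93], 0],
  [0, [0, 0, 93], 0],
], squeeze=110)

```text
t: 2.22
tool_pos: [0.4394, 0.3454, 0.2097]
tool_rot: [-0.125, 3.137, 0.002]
contact_force: [-1.7, -0.9, 7.3]
opening: 0.012
grip_force: 107.3
```

step_arm([
  [0, [0, 0, -10], 0],
  [0, [0, 0, -30], 0],
  [0, [0, 0, -60], 0],
  [0, [0, 0, -90], 0],
  [0, [0, 0, -90], 0],
  [0, [0, 0, -90], 0],
])

```text
t: 2.98
tool_pos: [0.4382, 0.3448, 0.2968]
tool_rot: [0.125, -3.138, 0.001]
contact_force: [0.3, -1.1, -3.7]
opening: 0.0121
grip_force: 107.4
```

Run:
```python
from h import *
for n in("top","side"): cv2.imwrite(f"pics/{n}1.png",eyes.get_image(n)[...,::-1])
to(0,0,0)
T,S=[cv2.imread(f"pics/{n}1.png")[...,::-1] for n in("top","side")]
cv2.imwrite("pics/c2.png",np.hstack([cv2.resize(T[170:270,120:220],None,fx=4,fy=4),cv2.resize(S[80:180,170:270],None,fx=4,fy=4)])[...,::-1])
```

```text
t 3.075 tcp [0.438  0.3447 0.2957] shift [ 463.1 -308.2  297.6] yaw None F [-0.7  0.5 -3.8] open 0.012 grip 107.36283302307129
```

View pics/c2.png

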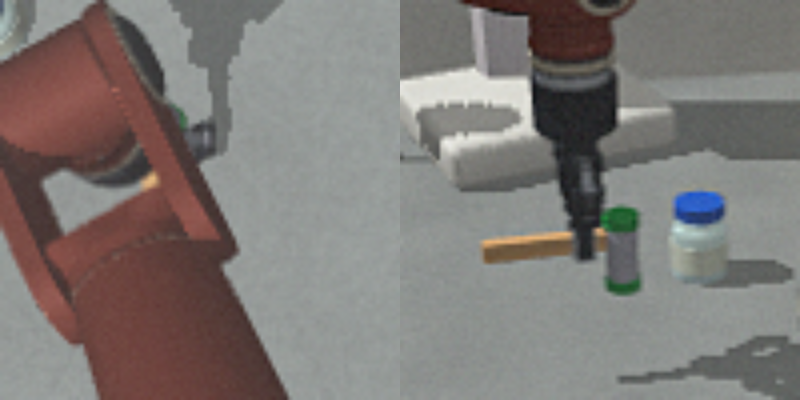

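Run:
```python
from h import *
a=np.radians(4.5);o=monitor.get_obs()["tool_pos"]
h=o[:2]+.038*np.array([np.cos(a),np.sin(a)])
S=cv2.imread("pics/side1.png")[...,::-1]
for b in((215,128,235,142),(215,143,235,158)):
    g,p=blob(S,(50,100,30),(80,255,255),b);print(g,len(p))
print(proj("side",[[*h,o[2]-.2097+.072],[*h,o[2]-.2097+.004]]))
to(.578-.038*np.cos(a),-.029-.038*np.sin(a),.34,94.5)
```

```text
[224.45833333 134.5       ] 48
[225.44444444 151.22222222] 18
[[225.09932474 133.7080695 ]
 [225.77073293 150.0202107 ]]
t 3.075 tcp [0.438  0.3447 0.2957] shift [ -71.7 -383.7  -44. ] yaw 0.06964075100012224 F [-0.7  0.5 -3.8] open 0.012 grip 107.36283302307129
```

step_arm([
  [0, [0, 0, -45], 0],
  [0, [-10, -50, -45], 0],
  [0, [-20, -105, -45], 0],
  [0, [-30, -160, -45], 0],
  [0, [-40, -215, -45], 0],
  [0, [-50, -270, -45], 0],
  [0, [-60, -325, -45], 0],
  [0, [-72, -384, -45], 0],
  [0, [-72, -384, -45], 0],
  [0, [-72, -384, -45], 0],
  [0, [-72, -384, -20], 0],
  [0, [-72, -384, -20], 0],
])

```text
t: 4.58
tool_pos: [0.5397, -0.0304, 0.3146]
tool_rot: [0.128, -3.133, -0.003]
contact_force: [0.0, 0.0, -4.6]
opening: 0.0118
grip_force: 108.5
```

Run:
```python
from h import *
a=np.radians(4.5)
to(.578-.038*np.cos(a),-.029-.038*np.sin(a),.30,94.5)
for n in("top","side"): cv2.imwrite(f"pics/{n}2.png",eyes.get_image(n)[...,::-1])
T,S=[cv2.imread(f"pics/{n}2.png")[...,::-1] for n in("top","side")]
o=monitor.get_obs()["tool_pos"];h=o[:2]+.038*np.array([np.cos(a),np.sin(a)])
print(proj("side",[[*h,o[2]-.2097+.072],[*h,o[2]-.2097+.004]]),proj("top",[[*h,o[2]-.1337]]))
for im,b in((S,(245,150,300,185)),(S,(245,190,300,215)),(T,(240,120,310,190))):
  try: g,p=blob(im,(50,100,30),(80,255,255),b);print(g,len(p))
  except Exception as e: print(e)
cv2.imwrite("pics/c3.png",np.hstack([cv2.resize(T[120:220,230:330],None,fx=4,fy=4),cv2.resize(S[140:240,225:325],None,fx=4,fy=4)])[...,::-1])
```

```text
t 4.575 tcp [ 0.5397 -0.0304  0.3146] shift [-0.4 -1.7 14.6] yaw 0.19280542614721696 F [ 0.   0.  -4.6] open 0.0118 grip 108.52091789245605
[[275.86440973 182.22010105]
 [274.87732218 201.39330697]] [[277.61411493 162.87707782]]
[276.8        182.14285714] 35
[274.5        203.92307692] 26
attempt to get argmax of an empty sequence
```

View pics/c3.png

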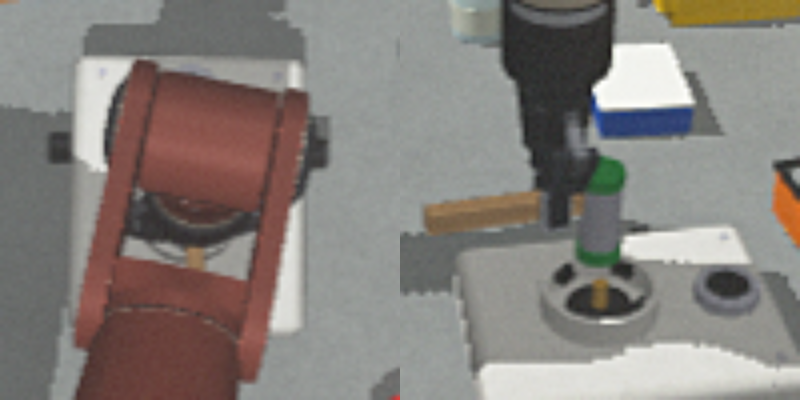

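step_arm([
  [0, [-2, -2, 10], 0],
  [0, [-2, -2, 18], 0],
  [0, [-2, -2, 22], 0],
  [0, [-2, -2, 26], 0],
  [0, [-2, -2, 30], 0],
  [0, [-2, -2, 30], 0],
])

```text
t: 5.42
tool_pos: [0.5433, -0.0339, 0.2887]
tool_rot: [-0.125, 3.139, -0.0]
contact_force: [-3.1, 0.3, 3.2]
opening: 0.0118
grip_force: 109.5
```

step_arm([
  [0, [0, 0, 3], 0],
  [0, [0, 0, 6], 0],
  [0, [0, 0, 9], 0],
  [0, [0, 0, 12], 0],
  [0, [0, 0, 14], 0],
  [0, [0, 0, 14], 0],
])

```text
t: 6.18
tool_pos: [0.5433, -0.0339, 0.2748]
tool_rot: [-0.125, 3.139, -0.0]
contact_force: [-4.9, 0.4, 4.3]
opening: 0.0124
grip_force: 110.0
```

step_arm([
  [0, [0, 0, 2], 0],
  [0, [0, 0, 4], 0],
  [0, [0, 0, 6], 0],
  [0, [0, 0, 6], 0],
])

```text
t: 6.68
tool_pos: [0.5436, -0.034, 0.2716]
tool_rot: [0.126, -3.138, 0.001]
contact_force: [-13.6, 1.3, 19.8]
opening: 0.0117
grip_force: 112.2
```

step_arm([
  [0, [0, 0, 2], 0],
  [0, [0, 0, 5], 0],
  [0, [0, 0, 5], 0],
])

```text
t: 7.05
tool_pos: [0.5441, -0.0341, 0.2713]
tool_rot: [0.127, -3.136, 0.002]
contact_force: [-28.4, 2.5, 42.2]
opening: 0.0124
grip_force: 115.8
```

Run:
```python
from h import *
cv2.imwrite("pics/side3.png",eyes.get_image("side")[...,::-1])
S=cv2.imread("pics/side3.png")
cv2.imwrite("pics/c4.png",cv2.resize(S[140:260,205:335],None,fx=5,fy=5))
```

```text
(no output)
```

View pics/c4.png

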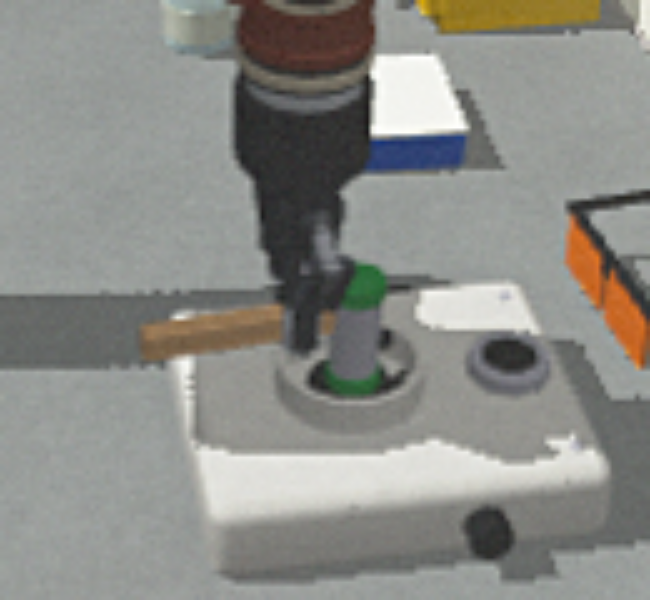

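step_arm([
  [0, [0, 0, -20], 0],
  [0, [0, 0, -50], 0],
  [0, [0, 0, -80], 0],
  [0, [0, 0, -80], 0],
  [0, [0, 0, -80], 0],
])

```text
t: 7.72
tool_pos: [0.5428, -0.0337, 0.3409]
tool_rot: [0.125, -3.137, -0.001]
contact_force: [-0.6, -0.6, -4.7]
opening: 0.0117
grip_force: 108.6
```

Run:
```python
from h import *
to(.44,.19,.22,94.5)
S=eyes.get_image("side");cv2.imwrite("pics/side4.png",S[...,::-1])
b,p=blob(S,(10,90,70),(30,255,255),(265,205,288,225));print(b,len(p),p[:,1].min(),p[:,1].max())
print(proj("side",[[.578,-.029,.0765],[.578,-.029,.062],[.578,-.029,.060]]))
```

```text
t 7.725 tcp [ 0.5428 -0.0337  0.3409] shift [ 84.4 231.1 121.2] yaw 0.06970087806749348 F [-0.6 -0.6 -4.7] open 0.0117 grip 108.59558343887329
[274.5 215.2] 10 214.0 216.0
[[274.27208957 211.01506809]
 [274.07705684 214.77436399]
 [274.05036417 215.28825294]]
```

step_arm([
  [0, [20, 50, 0], 0],
  [0, [40, 105, 0], 0],
  [0, [60, 160, 0], 0],
  [0, [84, 231, 0], 0],
  [0, [84, 231, 40], 0],
  [0, [84, 231, 90], 0],
  [0, [84, 231, 110], 0],
  [0, [84, 231, 121], 0],
  [0, [84, 231, 121], 0],
])

```text
t: 8.9
tool_pos: [0.4406, 0.1896, 0.2205]
tool_rot: [0.125, -3.137, 0.001]
contact_force: [-0.3, 0.1, -3.1]
opening: 0.0121
grip_force: 108.8
```

step_arm([
  [0, [0, 0, 3], 0],
  [0, [0, 0, 6], 0],
  [0, [0, 0, 9], 0],
  [0, [0, 0, 9], 0],
])

```text
t: 9.4
tool_pos: [0.441, 0.1897, 0.2126]
tool_rot: [0.125, -3.139, 0.0]
contact_force: [-0.0, -0.6, -4.1]
opening: 0.0116
grip_force: 108.9
```

step_arm([
  [0, [0, 0, 2], 0],
  [0, [0, 0, 4], 0],
  [0, [0, 0, 6], 0],
  [0, [0, 0, 6], 0],
])

```text
t: 9.9
tool_pos: [0.4416, 0.19, 0.2098]
tool_rot: [0.126, -3.137, 0.001]
contact_force: [-13.1, -4.0, 20.2]
opening: 0.012
grip_force: 112.7
```

step_arm([
  [0, [0, 0, -4], 0],
  [0, [0, 0, -4], 0],
  [20, [0, 0, -4], 0],
  [30, [0, 0, -4], 0],
  [45, [0, 0, -4], 0],
  [45, [0, 0, -4], 0],
  [45, [0, 0, -4], 0],
  [45, [0, 0, -4], 0],
  [45, [0, 0, -30], 0],
  [45, [0, 0, -70], 0],
  [45, [0, 0, -110], 0],
  [45, [0, 0, -110], 0],
], squeeze=60)

```text
t: 11.4
tool_pos: [0.4423, 0.1901, 0.321]
tool_rot: [-0.125, 3.131, 0.003]
contact_force: [-0.1, 0.6, 0.2]
opening: 0.0383
grip_force: 0.0
```

Run:
```python
from h import *
# cover: bar x axis at 134 deg -> tool y across bar at 44
to(.509,-.3295,.34,44)
to(.509,-.3295,.212,44)
S=eyes.get_image("side");cv2.imwrite("pics/side5.png",S[...,::-1])
cv2.imwrite("pics/c5.png",cv2.resize(S[100:340,150:350],None,fx=2.5,fy=2.5)[...,::-1])
```

```text
t 11.4 tcp [0.4423 0.1901 0.321 ] shift [ -25.2 -523.3  -19.5] yaw 50.57597599869965 F [-0.1  0.6  0.2] open 0.0383 grip 0.0
t 11.4 tcp [0.4423 0.1901 0.321 ] shift [ -24.2 -523.4  108.5] yaw 50.57597599869965 F [-0.1  0.6  0.2] open 0.0383 grip 0.0
```

View pics/c5.png

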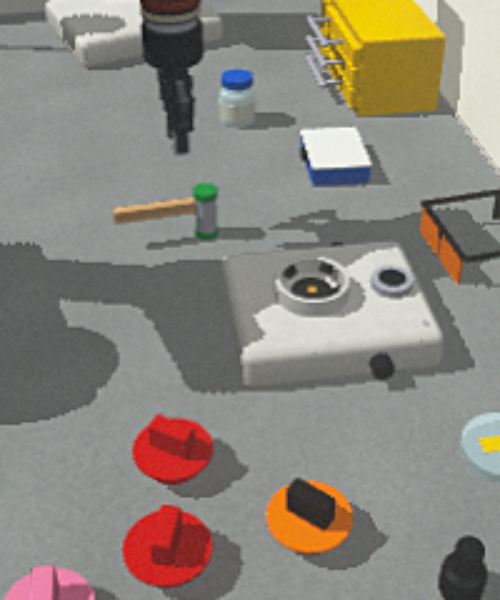

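step_arm([
  [60, [-2, -50, -20], 0],
  [60, [-4, -105, -20], 10],
  [60, [-8, -165, -20], 20],
  [60, [-10, -225, -20], 30],
  [60, [-14, -285, -20], 40],
  [60, [-18, -345, -20], 50.5],
  [60, [-22, -405, -20], 50.5],
  [60, [-24, -465, -20], 50.5],
  [60, [-25, -523, -20], 50.5],
  [60, [-25, -523, -20], 50.5],
  [60, [-25, -523, -20], 50.5],
])

```text
t: 12.82
tool_pos: [0.5072, -0.3292, 0.3346]
tool_rot: [-1.225, -2.889, -0.002]
contact_force: [-0.4, -0.4, 0.2]
opening: 0.0509
grip_force: 0.0
```

Run:
```python
from h import *
to(.509,-.3295,.207,44)
```

```text
t 12.825 tcp [ 0.5072 -0.3292  0.3346] shift [ -1.9   1.1 127.6] yaw 0.04770289514188164 F [-0.4 -0.4  0.2] open 0.0509 grip 0.0
```

step_arm([
  [60, [-2, 1, 50], 0],
  [60, [-2, 1, 95], 0],
  [60, [-2, 1, 115], 0],
  [60, [-2, 1, 125], 0],
  [60, [-2, 1, 125], 0],
  [0, [-2, 1, 125], 0],
  [0, [-2, 1, 125], 0],
  [0, [-2, 1, 125], 0],
  [0, [-2, 1, 125], 0],
  [0, [-2, 1, 125], 0],
], squeeze=100)

```text
t: 14.08
tool_pos: [0.5105, -0.331, 0.2139]
tool_rot: [1.225, 2.889, -0.001]
contact_force: [0.1, 0.1, 5.9]
opening: 0.0179
grip_force: 98.8
```

Run:
```python
from h import *
to(.509,-.3295,.207,44)
```

```text
t 14.075 tcp [ 0.5105 -0.331   0.2139] shift [ 2.2 -0.   6.9] yaw 0.06559540738841463 F [0.1 0.1 5.9] open 0.0179 grip 98.75901818275452
```

step_arm([
  [0, [0, 0, -20], 0],
  [0, [0, 0, -50], 0],
  [0, [0, 0, -80], 0],
  [0, [0, 0, -80], 0],
  [0, [0, 0, -80], 0],
])

```text
t: 14.7
tool_pos: [0.5094, -0.33, 0.2908]
tool_rot: [-1.225, -2.891, -0.001]
contact_force: [-0.7, 0.1, -1.1]
opening: 0.0182
grip_force: 97.8
```

```bash
cat > cov.py <<'E'
from h import *
def cov(box,tag,off=.2139):
    S=eyes.get_image("side");cv2.imwrite(f"pics/side{tag}.png",S[...,::-1])
    o=monitor.get_obs();M=R.from_rotvec(o["tool_rot"]).as_matrix();z=o["tool_pos"][2]-off+.0295
    g,p=blob(S,(6,130,90),(22,255,255),box)
    h=cv2.convexHull(p.astype(np.float32))[:,0];w=np.ascontiguousarray(onz("side",h,z)[:,:2].astype(np.float32))
    e=cv2.fitEllipse(w);c,r=cv2.minEnclosingCircle(w)
    print("n",len(p),"hull px",h.min(0),h.max(0),"ell",np.round(e[0],4),np.round(e[1],4),"enc",np.round(c,4),r)
    print("centre-TCP in tool",(M.T@np.r_[np.array(e[0])-o["tool_pos"][:2],0]*1000).round(1),(M.T@np.r_[np.array(c)-o["tool_pos"][:2],0]*1000).round(1))
E
python3 - <<'E'
from cov import *
o=monitor.get_obs()["tool_pos"];u=proj("side",[[*o[:2],o[2]-.184]])[0].astype(int);print(o,u)
cov((u[0]-40,u[1]-30,u[0]+40,u[1]+30),6)
S=cv2.imread("pics/side6.png");cv2.imwrite("pics/c6.png",cv2.resize(S[u[1]-60:u[1]+40,u[0]-50:u[0]+50],None,fx=4,fy=4))
E
```

```text
[ 0.5093541  -0.3300161   0.29078991] [274 284]
n 531 hull px [256. 274.] [292. 299.] ell [ 0.5075 -0.3288] [0.083  0.0847] enc [ 0.5076 -0.3287] 0.0424477718770504
centre-TCP in tool [ 2.  -0.4  0. ] [ 1.9 -0.3  0. ]
```

View pics/c6.png

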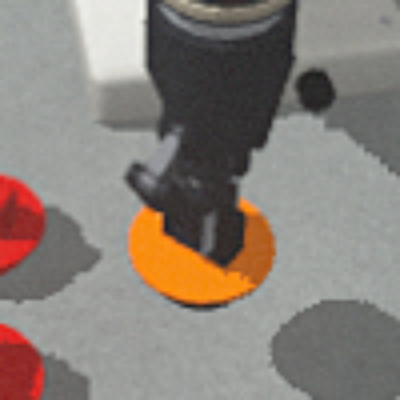

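Run:
```python
from h import *
S=eyes.get_image("side");T=eyes.get_image("top")
P=[]
for n,im,b in(("side",S,(265,208,288,222)),("top",T,(268,160,288,182))):
    try:
        g,p=blob(im,(10,80,60),(32,255,255),b);w=onz(n,[g],.0618)[0];print(n,g,len(p),w)
    except Exception as e: print(n,"no")
a=monitor.get_obs();M=R.from_rotvec(a["tool_rot"]).as_matrix()
off=M@[.002,-.0003,0]
for z in(.33,.285): to(.5787-off[0],-.0287-off[1],z)
```

```text
side [278. 212.] 1 [ 0.59290817 -0.01762058  0.0618    ]
top [276.63636364 172.09090909] 11 [ 0.57745675 -0.02918561  0.0618    ]
t 14.85 tcp [ 0.5092 -0.3299  0.2896] shift [166.2 259.7 -39.9] yaw None F [-0.2  1.6 -1.1] open 0.0179 grip 97.7914810180664
t 14.85 tcp [ 0.5092 -0.3299  0.2896] shift [166.1 259.7   5.1] yaw None F [-0.2  1.6 -1.1] open 0.0179 grip 97.7914810180664
```

step_arm([
  [0, [0, 0, -40], 0],
  [0, [28, 43, -40], 0],
  [0, [56, 86, -40], 0],
  [0, [84, 130, -40], 0],
  [0, [112, 173, -40], 0],
  [0, [140, 216, -40], 0],
  [0, [166, 259, -40], 0],
  [0, [166, 259, -40], 0],
  [0, [166, 259, -40], 0],
  [0, [166, 259, -20], 0],
  [0, [166, 259, -14], 0],
  [0, [166, 259, -14], 0],
])

```text
t: 16.35
tool_pos: [0.5798, -0.0316, 0.3039]
tool_rot: [-1.226, -2.889, 0.001]
contact_force: [0.0, -0.1, -1.6]
opening: 0.0182
grip_force: 98.3
```

Run:
```python
from cov import *
o=monitor.get_obs()["tool_pos"];u=proj("side",[[*o[:2],o[2]-.184]])[0].astype(int);print(o,u)
cov((u[0]-40,u[1]-30,u[0]+40,u[1]+30),7)
M=R.from_rotvec(monitor.get_obs()["tool_rot"]).as_matrix();off=M@[.002,-.0003,0]
to(.578-off[0],-.029-off[1],.285,44)
S=cv2.imread("pics/side7.png");cv2.imwrite("pics/c7.png",cv2.resize(S[u[1]-60:u[1]+60,u[0]-60:u[0]+60],None,fx=5,fy=5))
```

```text
[ 0.57978679 -0.03155822  0.30392393] [275 199]
n 262 hull px [261. 193.] [288. 209.] ell [ 0.577  -0.0327] [0.0815 0.087 ] enc [ 0.5763 -0.0333] 0.043317634612321854
centre-TCP in tool [ 1.3 -3.1  0. ] [ 1.3 -4.1  0. ]
t 16.4 tcp [ 0.5801 -0.0314  0.3049] shift [ 1.2  0.5 19.9] yaw 0.022398416161436785 F [ 1.1  0.  -1.1] open 0.0177 grip 98.25490951538086
```

View pics/c7.png

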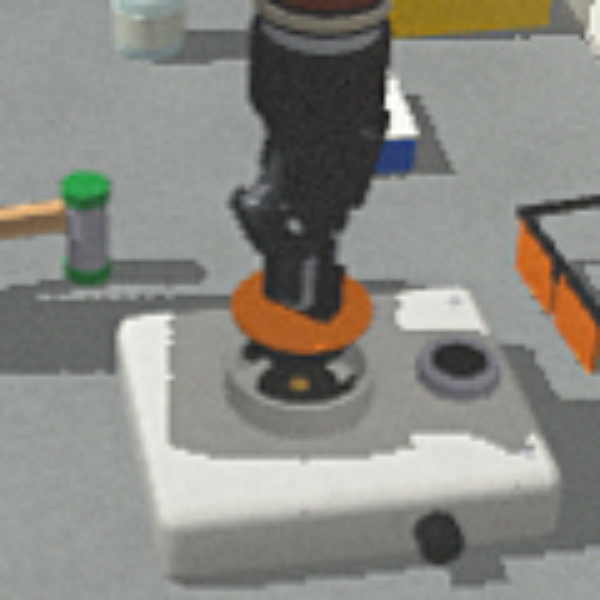

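step_arm([
  [0, [1, 0.5, 6], 0],
  [0, [1, 0.5, 12], 0],
  [0, [1, 0.5, 18], 0],
  [0, [1, 0.5, 21], 0],
  [0, [1, 0.5, 21], 0],
])

```text
t: 17.02
tool_pos: [0.58, -0.0298, 0.2843]
tool_rot: [-1.225, -2.892, 0.0]
contact_force: [-0.4, -0.3, -1.3]
opening: 0.0184
grip_force: 98.3
```

step_arm([
  [0, [0, 0, 1], 0],
  [0, [0, 0, 2], 0],
  [0, [0, 0, 3], 0],
  [0, [0, 0, 4], 0],
  [0, [0, 0, 4], 0],
])

```text
t: 17.65
tool_pos: [0.5804, -0.0301, 0.2814]
tool_rot: [1.225, 2.891, -0.001]
contact_force: [0.4, -2.5, 2.2]
opening: 0.0182
grip_force: 98.4
```

step_arm([
  [0, [-0.7, -0.7, 1], 0],
  [0, [-0.7, -0.7, 2], 0],
  [0, [-0.7, -0.7, 3], 0],
  [0, [-0.7, -0.7, 3], 0],
])

```text
t: 18.15
tool_pos: [0.5806, -0.0309, 0.2793]
tool_rot: [1.225, 2.891, 0.001]
contact_force: [-1.9, -1.4, 7.5]
opening: 0.0178
grip_force: 99.5
```

Centring forces are small; keep pushing.

step_arm([
  [0, [0.3, -0.7, 1.5], 0],
  [0, [0.3, -0.7, 3], 0],
  [0, [0.3, -0.7, 4], 0],
  [0, [0.3, -0.7, 4], 0],
])

```text
t: 18.65
tool_pos: [0.5806, -0.0312, 0.2777]
tool_rot: [1.224, 2.889, 0.002]
contact_force: [-4.1, -0.1, 16.2]
opening: 0.0181
grip_force: 100.5
```

step_arm([
  [0, [0, 0, 1.5], 0],
  [0, [0, 0, 3], 0],
  [0, [0, 0, 4], 0],
  [0, [0, 0, 4], 0],
])

```text
t: 19.15
tool_pos: [0.5802, -0.0312, 0.2711]
tool_rot: [1.224, 2.889, 0.002]
contact_force: [1.6, -1.2, 5.8]
opening: 0.018
grip_force: 99.4
```

step_arm([
  [0, [0, 0, 2], 0],
  [0, [0, 0, 4], 0],
  [0, [0, 0, 6], 0],
  [0, [0, 0, 6], 0],
  [0, [0, 0, 6], 0],
  [0, [0, 0, 6], 0],
])

```text
t: 19.9
tool_pos: [0.5808, -0.0313, 0.2696]
tool_rot: [1.224, 2.89, 0.001]
contact_force: [-8.9, 0.3, 27.1]
opening: 0.0181
grip_force: 102.4
```

Run:
```python
from h import *
S=eyes.get_image("side");cv2.imwrite("pics/c8.png",cv2.resize(S[130:270,170:340],None,fx=4,fy=4)[...,::-1]);to(.58,-.03,.27,44)
```

```text
t 19.95 tcp [ 0.5808 -0.0313  0.2696] shift [ 1.5  0.3 -0.4] yaw 0.08573034692480519 F [-8.1 -0.1 27.9] open 0.0179 grip 102.44775295257568
```

View pics/c8.png

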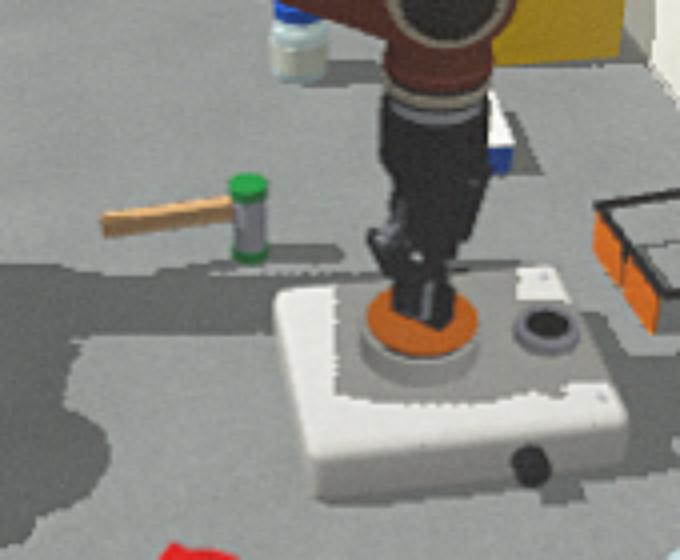

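The cover (plate at about crop px 422,322) sits level in the collar and is pressed with about 28 N. The mallet stands on the table to the left (crop px 250,260). Handing in.

```bash
python3 -c "
from station import finish_job
print(finish_job())"
```

```text
the job is handed in; nothing more can be done
None
```

I handed the job in at about 20 s of the 69 s allowed: the pin is driven home, the mallet is back on the table beside the base, and the cover is snapped in and still pressed down at about 28 N; the hand-in returned no verdict.

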